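# Power up the bench and start the board preheater

### The job

Get the bench ready to preheat the circuit board: first press down the raised end of the mains rocker switch until it has gone fully over, then push the extractor's mushroom button fully home, where it stays, and only then press the long start key of the preheater fully down and let it spring back up. Work with the fingertips only: pick nothing up, do not press the small round stop key, and leave the mains box and everything else where it stands.

Things in the scene. Friction and masses are not known exactly. Their poses are not given: they have to be found in the camera images.
- powerbox: switched mains box, grey plastic, 130 (its x) x 80 (its y) x 45 mm high, about 1 kg, standing loose on the bench on rough feet; origin at the centre of its underside, z up. A big black rocker switch in a bright metal bezel is set in its top, centred at x = -25 mm, y = 0; two round white flush sockets lie at x = +36 mm
- rocker (a joint): tilt of the rocker switch, rad: about 0 = off as found (its end towards the sockets, +x of the mains box, stands raised), 0.40 = fully on (that end down and level). The rocker is 56 mm long (x of the box), 32 mm wide, pivoting about y 52 mm above the bench. No spring: it stays where left; 3 to 5 N down on the end moves it
- rocker_on_end (a point): middle of the top face of the rocker's raised (on) end, 18 mm from the pivot line: about 59 mm above the bench when off, 52 mm when fully on, level then. The outer edge of that end, 10 mm farther on, stands 63 mm above the bench when off. When on, the face is still 5 mm above the bezel round it. Moves with the rocker
- extractor: fume extractor, grey box fixed to the bench, 150 (its x) x 140 (its y) x 80 mm high, with a round intake grille (90 mm across, up to 86 mm high) on the rear of its top and a mushroom push button at the front of its top (x = -49 mm, y = 0); origin at the centre of its underside, z up, -x is its front
- fan_button (a joint): how far the extractor's button is pushed in, m: about 0 = out, as found (at most 1 mm in), 0.008 = fully home. It has no spring: it stays where it is pushed; it needs about 4 N straight down
- fan_button_top (a point): top centre of the mushroom button (grey plastic, head 34 mm across), about 106 mm above the bench when out, 98 mm when home; the collar round it ends at 86 mm. It moves with the button
- preheater: board preheater, dark steel box fixed to the bench, 200 (its x) x 160 (its y) x 45 mm high, with an aluminium plate (130 x 140 mm, top at 55 mm) on its rear part and a grey strip with two white keys along its front (-x) edge; origin at the centre of its underside, z up. The plate is cold
- start_key (a joint): how far the start key is pressed, m: 0 = up, 0.005 = fully down. It springs back; about 1.5 N starts it, 5 N holds it fully down
- start_key_top (a point): top centre of the start key, the long bar key: 22 mm (x of the preheater) x 50 mm (y), at x = -72, y = +38 mm of the preheater, its top 55 mm above the bench when up, 50 mm when down, the strip round it is at 46.5 mm. It moves with the key
- stop_key (a joint): how far the stop key is pressed, m: 0 = up, 0.005 = fully down (5 N); it springs back. Not to be pressed
- stop_key_top (a point): top centre of the stop key, small and round, 18 mm across, at x = -72, y = -50 mm of the preheater, top 54 mm above the bench
- board: green circuit board, 90 x 70 mm, 4 mm thick, parts on it up to 7 mm, lying loose on the preheater's aluminium plate; origin at the centre of its underside
- spool: spool of solder standing upright on the bench near the mains box, 54 mm across, 50 mm high, about 0.3 kg; origin at the centre of its underside
- cleaner: round black tip cleaner pot with copper wool on top, 80 mm across, up to 67 mm high, on the bench behind the extractor; origin at the centre of its underside
- screwdriver: screwdriver lying on the bench in front of the mains box, 170 mm long, at most 30 mm thick; origin within it on the bench, x along it towards the tip
Things that resemble listed ones, but are neither listed nor needed, are in the scene too. There is more than one size of the spool; the one meant has the size given above. There is more than one size of the extractor; the job needs the larger.

How it is judged:
By the outcome, as a careful person would: the job done as asked, in the order asked, and still so for the second after the job is handed in, with the robot touching nothing.
It also fails if it takes over 54 s, if anything falls off the work surface, if the arm or the gripper's body presses on something with over 40 N, if the wrist force passes 120 N, or if a joint passes its speed limit or range.

### The arm

A 6-joint arm with a two-finger parallel gripper is mounted at the origin on the work surface. World frame = base frame: x ahead of the robot, y to its left, z up, the work surface at z = 0. Lengths are in mm, angles in rad, forces in N, time in s.
With the tool pointing down it reaches from about 400 to 825 mm from the base axis. Payload 7 kg.
Tool frame: the origin (TCP) lies midway between the tips of the shut fingers; the grasp point (between the pads) lies 19 mm behind it (r.grip_point_offset is the z of the grasp point in the tool frame, in mm); z points along the fingers, y is the line along which they close (so a half turn about z gives the same grasp; the last joint's range is limited). The gripper opens to 85 mm and grips with 20 to 120 N. Pads are 22 mm wide; open, the fingers measure 114 mm over their backs; the gripper's body (76 mm by 85 mm) begins 54 mm behind the grasp point. The pads swing forward as they close: fully open they stand 13 mm farther back than shut.
Start: joints at [1.447, 0.359, 0.012, 0, -1.224, -0.288], TCP at [270.181, 618.544, 205.502] pointing down, gripper open.
Joint ranges: [-3.07, 3.07], [-1.43, 2.12], [-1.02, 1.25], [-3.03, 1.67], [-3.05, -0], [-3.03, 3.03]. Speed limits (rad/s): [2.39, 2.39, 3.01, 3.14, 3.14, 3.14].

### API

Orientations are given as a rotation vector (axis times angle).
In Python, from station import state, viewer, r gives the robot as it stands.
- The arm moves only by the tool servo_tool, never from a script. Its argument "plan" is text: rows parted by semicolons, each of 7 numbers parted by spaces: the turn, a rotation vector about the tool's x, y, z in degrees, then the shift along the tool's x, y, z in mm, then the closure, from 0 (fully open) to 1 (shut). In form: rx ry rz x y z grip; .... A call has exactly 8 rows; each row is the pose to reach, as a shift and turn from the pose commanded when the call began, along the tool's axes at that moment; what a row does not reach only later rows make up. A row lasts 1/8 s, in which the tool goes at most 62.5 mm and 10.7 degrees, less where a joint would pass 70% of its speed; a pose out of reach is approached as far as the arm can. A call with a gripper value outside its range is refused whole. The fingers move at their own pace and stop on an object; "grip_force" is the grip in N (left out, the last holds). Time passes only in rows, so rows that repeat a pose let the fingers close, or fill a call up. It gives the time, the measured TCP pose, the force, the opening and the grip force at its end, in the units of the state.
- state(): the state, without advancing time (a new reading comes with each control period).
- viewer.get_image(name): name is "scene" or "top" or "wrist"; returns a dict with "frame" (480x640x3 uint8, blue, green, red), "K" (3x3 intrinsics, pixels), "R" (3x3) and "t" (3): a world point X has camera coordinates R X + t. Camera axes: x right, y down, z forward; pixel columns grow to the right and rows downward; lengths in mm; the calibration is good to about 2 mm. The wrist camera is an equidistant fisheye: a pixel r from the principal point sees the ray r / f radians off the axis. A picture is of the moment at which its call begins. There is no depth.
- r.hand_in(): hands the job in; it is judged then, once.
The state is a dict: "time": time; "joint_positions": joint angles; "qd": joint speeds; "tau": joint torques, N m; "position": TCP position; "tcp_rot": TCP orientation; "ft_force": force on the tool from outside, world axes, zero at the start; "moment": the same for the moment, N m; "grip_width": finger opening in mm; "finger_force": force on a finger pad.
Only numpy, scipy, OpenCV 4.12 (cv2) and the standard library are available. Lean on these libraries where they do the work, as an engineer would, in place of code of your own. Each camera call takes 0.05 s, during which the arm holds its last target. There are 200 camera calls.

## Working session

There is one attempt and no reset: what is moved stays moved. The work goes in short steps, Python scripts to look and compute and a tool call to move; the robot and the scene stay as the last step left them, time stands still between calls to the robot, and variables do not carry over. Pictures are saved under pics/ and viewed, at most 10 in all, crops included, and the job is handed in when it is done.

Besides the shell and the picture viewer there is one more tool, called as a command line: name --argument value ..., lists and objects as JSON in quotes. servo_tool: Moves the arm, as the interface text tells. Its arguments: {"type":"object","properties":{"plan":{"type":"string"},"grip_force":{"type":"number"}},"required":["plan"]}

```bash
mkdir -p pics; ls; python3 - <<'E'
from station import state, viewer, r
import cv2, numpy as np, pickle
d={}
for n in ("scene","top","wrist"):
    im=viewer.get_image(n); d[n]=im; cv2.imwrite(f"pics/{n}0.png",im["frame"]); print(n,im["K"].tolist(),im["R"].round(4).tolist(),im["t"].round(1).tolist())
pickle.dump(d,open("im0.pkl","wb"))
s=state(); print(s["time"],s["position"],s["tcp_rot"],s["ft_force"])
E
```

```text
pics
scene [[506.75735326783223, 0.0, 326.70772437237866], [0.0, 506.75735326783223, 240.800154019094], [0.0, 0.0, 1.0]] [[0.7248, 0.689, -0.0033], [0.484, -0.5125, -0.7093], [-0.4904, 0.5125, -0.7049]] [-389.2, -219.9, 1261.4]
top [[558.2541852794358, 0.0, 329.46189124838554], [0.0, 558.2541852794358, 237.7336360395541], [0.0, 0.0, 1.0]] [[0.0182, -0.9998, 0.0127], [-0.99, -0.0198, -0.1394], [0.1396, -0.0101, -0.9902]] [-33.7, 570.7, 1094.1]
wrist [[371.64829954431775, 0.0, 313.7161242989004], [0.0, 371.64829954431775, 236.82238169910067], [0.0, 0.0, 1.0]] [[-0.4009, -0.9161, 0.0003], [-0.8683, 0.3801, 0.3186], [-0.292, 0.1275, -0.9479]] [675.8, -42.5, 380.5]
0.15 [270.07103647 618.19558813 204.79103594] [ 3.07396026e+00 -6.42200598e-01 -1.73689719e-04] [0.74134086 0.8749672  0.42809919]
```

View pics/top0.png

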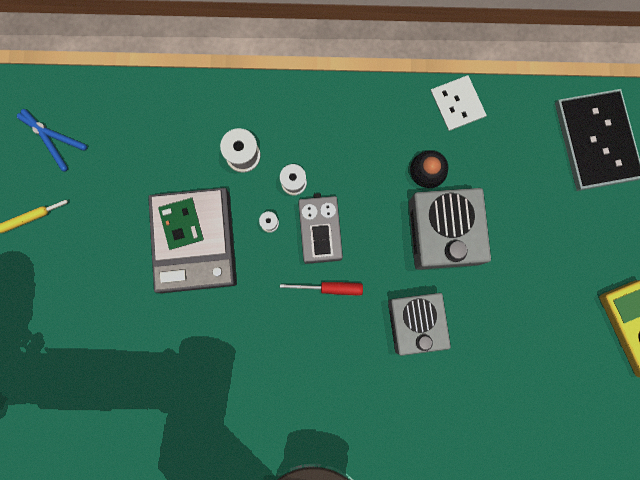

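View pics/scene0.png

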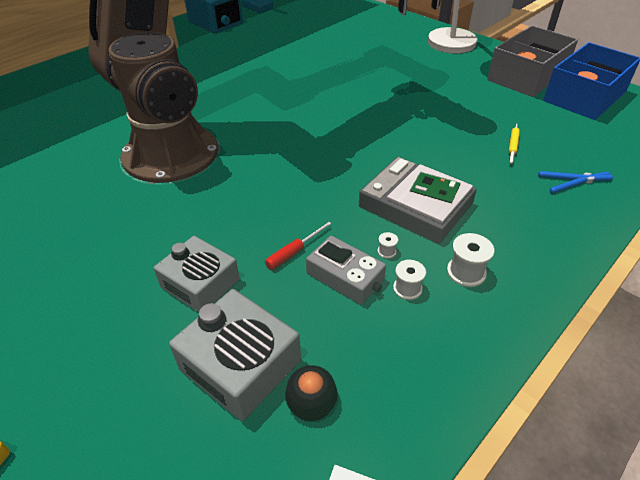

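The top view shows these candidates:
- **Extractors:** the large one is at (453,228) with its button at (456,250). The small one at (420,322), button (425,342), is a decoy.
- **Mains box:** (320,228), with the rocker at (320,240) and the sockets above it at (318,211).
- **Preheater:** (193,240), with the long start key at (173,276) and the round stop key at (217,271).

I choose the large extractor's button, the only rocker and the long key, and will check them in one close crop.

```bash
cat > h.py <<'E'
import numpy as np, cv2
def cast(im,u,v,z):
    K,R,t=im["K"],im["R"],im["t"]; d=R.T@np.linalg.solve(K,[u,v,1.]); c=-R.T@t
    return c+d*(z-c[2])/d[2]
def proj(im,X):
    p=im["K"]@(im["R"]@np.asarray(X,float)+im["t"]); return p[:2]/p[2]
E
python3 - <<'E'
import pickle,cv2,numpy as np
from h import *
d=pickle.load(open("im0.pkl","rb")); T,S=d["top"],d["scene"]
def tri(a,b):
    A=[];y=[]
    for im,p in ((T,a),(S,b)):
        R,K,t=im["R"],im["K"],im["t"]; c=-R.T@t; w=R.T@np.linalg.solve(K,[*p,1.]); w/=np.linalg.norm(w); P=np.eye(3)-np.outer(w,w); A.append(P); y.append(P@c)
    return np.linalg.lstsq(np.vstack(A),np.hstack(y),rcond=None)[0]
for n,u,v,z in (("button",456,250,106),("rocker ctr",320.5,240,54),("start",173,276,55),("stop",217,271.5,54),("sock1",309.5,211.5,45),("sock2",328.5,210.5,45)):
    X=cast(T,u,v,z); print(n,X.round(1),"scene",proj(S,X).round(1))
f=T["frame"]; c=lambda u,v,w,h,im=f: cv2.resize(im[v:v+h,u:u+w],(400,300),interpolation=cv2.INTER_CUBIC)
s=S["frame"]
m=np.vstack([np.hstack([c(286,190,80,60+0+0) if 0 else c(270,190,104,78),c(400,185,104,78)]),np.hstack([c(145,235,80*104//80,78),c(296,225,104,78,s)])])
cv2.imwrite("pics/crop1.png",m)
E
```

```text
button [ 543.1 -264.5  106. ] scene [211.6 307.5]
rocker ctr [564.3  -4.8  54. ] scene [335.5 250.1]
start [486.5 285.5  55. ] scene [398.4 164.7]
stop [497.1 199.3  54. ] scene [377.4 184.7]
sock1 [623.6  18.9  45. ] scene [367.7 262.7]
sock2 [626.5 -19.8  45. ] scene [355.1 275. ]
```

View pics/crop1.png

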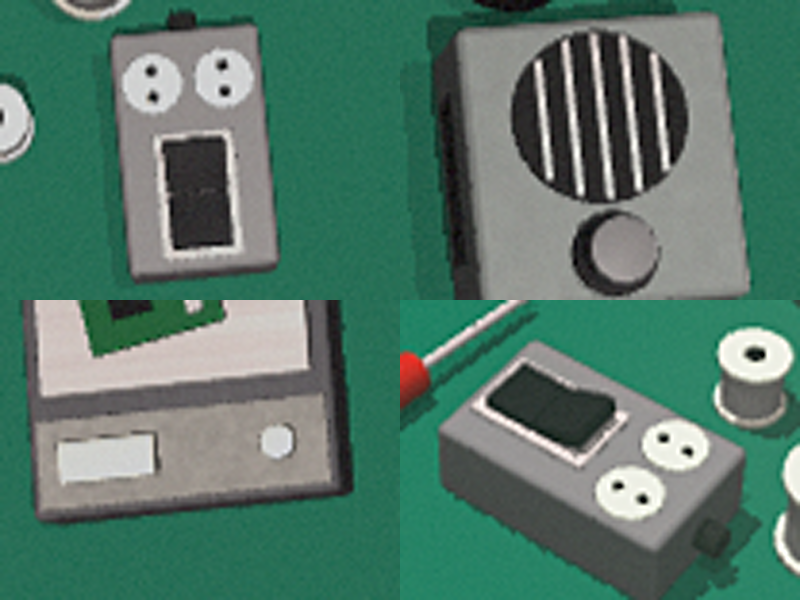

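The crop confirms the choices: the rocker has its sockets on the +x side, its raised end towards them. The large extractor's button is at crop (625,248), the start key at (107,458) and the round stop key at (277,441).

```bash
cat >> h.py <<'E'
from scipy.spatial.transform import Rotation as Ro
def down(yaw):  # tool x at yaw (deg), z down
    y=np.radians(yaw); x=np.array([np.cos(y),np.sin(y),0]); return Ro.from_matrix(np.c_[x,np.cross([0,0,-1],x),[0,0,-1]])
def rel(p0,R0,p1,R1):
    return (R0.inv()*R1).as_rotvec(degrees=True).round(2), R0.inv().apply(np.subtract(p1,p0)).round(1)
E
python3 - <<'E'
import pickle
from h import *
from station import state
d=pickle.load(open("im0.pkl","rb")); T,S=d["top"],d["scene"]
rk=cast(T,321.2,240.0,47); so=cast(T,318.7,210.5,45)
a=so-rk; a[2]=0; yaw=np.degrees(np.arctan2(a[1],a[0])); print("rk",rk,"so",so,np.linalg.norm(a),yaw)
on=rk+a/np.linalg.norm(a)*18; print("on end",on, proj(S,[*on[:2],59]))
b=cast(T,458.2,249.2,106); st=cast(T,172.5,275.7,55); sp=cast(T,216.7,271.4,54)
e=st-sp; print("btn",b,proj(S,b),"start",st,"stop",sp,"pre yaw",np.degrees(np.arctan2(-e[0],e[1])),np.linalg.norm(e))
R0=Ro.from_rotvec(state()["tcp_rot"]); print(R0.as_matrix().round(3).tolist())
print(rel([270.2,618.5,205.5],R0,[on[0],on[1],110],down(yaw)))
E
```

```text
rk [565.29517441  -6.13352667  47.        ] so [6.26092793e+02 1.93846220e-01 4.50000000e+01] 61.12598518052299 5.9415374354964605
on end [583.19847904  -4.27028125  47.        ] [343.19217974 253.16454068]
btn [ 544.70043577 -268.76160981  106.        ] [210.05441796 309.70763773] start [487.04960949 286.56674477  55.        ] stop [497.31633668 199.91475007  54.        ] pre yaw 6.757034403953122 87.26381766326459
[[0.916, -0.4, -0.0], [-0.4, -0.916, -0.001], [0.0, 0.001, -1.0]]
(array([ 7.000e-02,  1.000e-02, -2.954e+01]), array([536.1, 445.2,  96.1]))
```

servo_tool --plan "0 0 -2 20 17 0 1; 0 0 -4 62 51 5 1; 0 0 -7 104 86 10 1; 0 0 -10 146 121 15 1; 0 0 -13 188 156 20 1; 0 0 -16 230 191 25 1; 0 0 -18 272 226 30 1; 0 0 -20 314 261 30 1"

```text
time: 1.15
position: [453.7, 251.8, 175.1]
tcp_rot: [3.14, -0.096, -0.001]
ft_force: [0.4, 1.9, 0.2]
grip_width: 0.3
finger_force: 0.0
```

servo_tool --plan "0 0 -2 28 48 5 1; 0 0 -4 56 96 15 1; 0 0 -6 84 144 25 1; 0 0 -8 110 190 35 1; 0 0 -9.5 132 226 45 1; 0 0 -9.5 146 249 55 1; 0 0 -9.5 146 249 60 1; 0 0 -9.5 146 249 60 1"

```text
time: 2.15
position: [583.0, -4.0, 114.9]
tcp_rot: [3.137, 0.161, -0.002]
ft_force: [-0.4, -0.5, 0.2]
grip_width: 0.3
finger_force: 0.0
```

```bash
python3 - <<'E'
from station import state, viewer, r
import cv2, pickle
from h import *
s=state();print(s["position"],s["tcp_rot"])
d={n:viewer.get_image(n) for n in("scene","top","wrist")}; pickle.dump(d,open("im1.pkl","wb"))
f=lambda n,x,y: cv2.resize(d[n]["frame"][y:y+150,x:x+200],(400,300),interpolation=3)
cv2.imwrite("pics/m1.png",np.vstack([np.hstack([f("scene",250,170),f("top",230,150)]),np.hstack([cv2.resize(d["wrist"]["frame"],(400,300)),f("wrist",220,160)])]))
E
```

```text
[582.97110834  -3.95797356 114.92130428] [ 3.13731140e+00  1.61033418e-01 -2.01870921e-03]
```

View pics/m1.png

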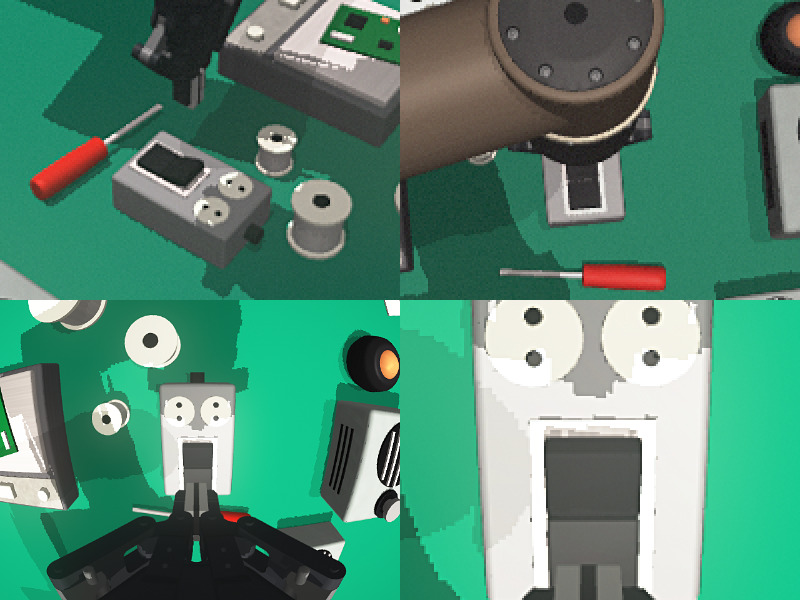

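The fingers are over the box and laterally in line with the rocker, whose raised edge is at wrist pixel (318,228). I'll check its position with the fisheye ray before pressing.

```bash
cat >> h.py <<'E'
def fcast(im,u,v,z):
    K,R,t=im["K"],im["R"],im["t"]; a=np.array([(u-K[0,2])/K[0,0],(v-K[1,2])/K[1,1]]); th=np.hypot(*a)
    w=R.T@np.r_[a/th*np.sin(th),np.cos(th)]; c=-R.T@t; return c+w*(z-c[2])/w[2]
E
python3 - <<'E'
import pickle
from h import *
W=pickle.load(open("im1.pkl","rb"))["wrist"]
for n,u,v,z in(("outer edge",318.5,228.5,63),("bezel far L",320-54,220,47),("bezel far R",320+29-0,220,47),("valley",317.5,270,54)): 
    print(n,fcast(W,*( (220+ (530-400)/2,160+(420-300)/2) if n=="bezel far L" else (220+(656-400)/2,160+(420-300)/2) if n=="bezel far R" else (u,v)),z).round(1))
E
```

```text
outer edge [596.5  -3.4  63. ]
bezel far L [595.2  18.8  47. ]
bezel far R [599.5 -23.1  47. ]
valley [564.4  -6.3  54. ]
```

servo_tool --plan "0 0 0 2 0 20 1; 0 0 0 2 0 40 1; 0 0 0 2 0 48 1; 0 0 0 2 0 53 1; 0 0 0 2 0 57 1; 0 0 0 2 0 60 1; 0 0 0 2 0 62 1; 0 0 0 2 0 63 1"

```text
time: 3.3
position: [585.6, -3.8, 52.6]
tcp_rot: [-3.137, -0.162, -0.0]
ft_force: [0.2, 0.1, -0.2]
grip_width: -0.0
finger_force: 0.0
```

servo_tool --plan "0 0 0 0 0 1 1; 0 0 0 0 0 1 1; 0 0 0 0 0 2 1; 0 0 0 0 0 2 1; 0 0 0 0 0 3 1; 0 0 0 0 0 3 1; 0 0 0 0 0 3 1; 0 0 0 0 0 3 1"

```text
time: 4.3
position: [585.6, -3.8, 49.5]
tcp_rot: [-3.137, -0.162, -0.0]
ft_force: [-0.0, -0.4, -0.3]
grip_width: -0.0
finger_force: 0.0
```

```bash
python3 - <<'E'
from station import state, viewer, r
import cv2
from h import *
W=viewer.get_image("wrist")["frame"]; S=viewer.get_image("scene")["frame"]
cv2.imwrite("pics/m2.png",np.hstack([cv2.resize(W[180:330,220:420],(400,300),interpolation=3),cv2.resize(S[200:320,270:430],(400,300),interpolation=3)]))
E
```

```text
(no output)
```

View pics/m2.png

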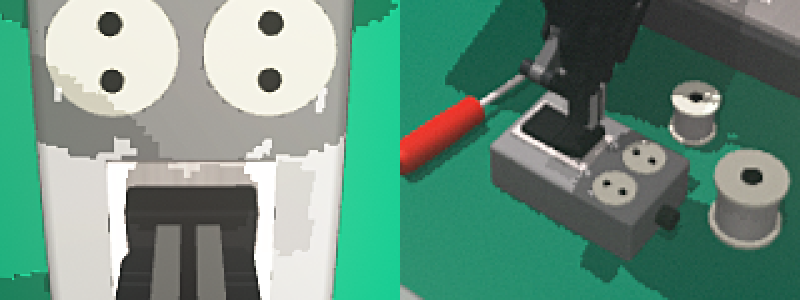

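The fingertips are on the rocker's raised end, near wrist crop (190,220), clear of the bezel. No stop force yet, so I'll go lower in small steps.

servo_tool --plan "0 0 0 0 0 0.5 1; 0 0 0 0 0 0.5 1; 0 0 0 0 0 1 1; 0 0 0 0 0 1 1; 0 0 0 0 0 1.5 1; 0 0 0 0 0 1.5 1; 0 0 0 0 0 1.5 1; 0 0 0 0 0 1.5 1"

```text
time: 5.4
position: [585.6, -3.8, 48.0]
tcp_rot: [-3.137, -0.162, -0.0]
ft_force: [-0.0, -0.0, -0.9]
grip_width: 0.1
finger_force: 0.0
```

servo_tool --plan "0 0 0 0 0 0.5 1; 0 0 0 0 0 0.5 1; 0 0 0 0 0 1 1; 0 0 0 0 0 1 1; 0 0 0 0 0 1 1; 0 0 0 0 0 1 1; 0 0 0 0 0 1 1; 0 0 0 0 0 1 1"

```text
time: 6.4
position: [585.6, -3.8, 47.0]
tcp_rot: [-3.137, -0.162, -0.0]
ft_force: [0.4, 0.2, 0.1]
grip_width: 0.1
finger_force: 0.0
```

```bash
python3 - <<'E'
from station import state, viewer, r
import cv2
from h import *
I=viewer.get_image("scene"); S=I["frame"]; s=state(); print(s["position"],s["ft_force"],s["moment"])
print(proj(I,s["position"]), proj(I,s["position"]+[0,0,20]))
cv2.imwrite("pics/m3.png",cv2.resize(S[210:285,300:400],(800,600),interpolation=3))
E
```

```text
[585.56670032  -3.78666288  46.99955788] [-0.42545118 -0.8783999   0.43568778] [0.03327552 0.03640476 0.00083066]
[344.18686797 258.14249095] [344.41729784 250.63612959]
```

View pics/m3.png

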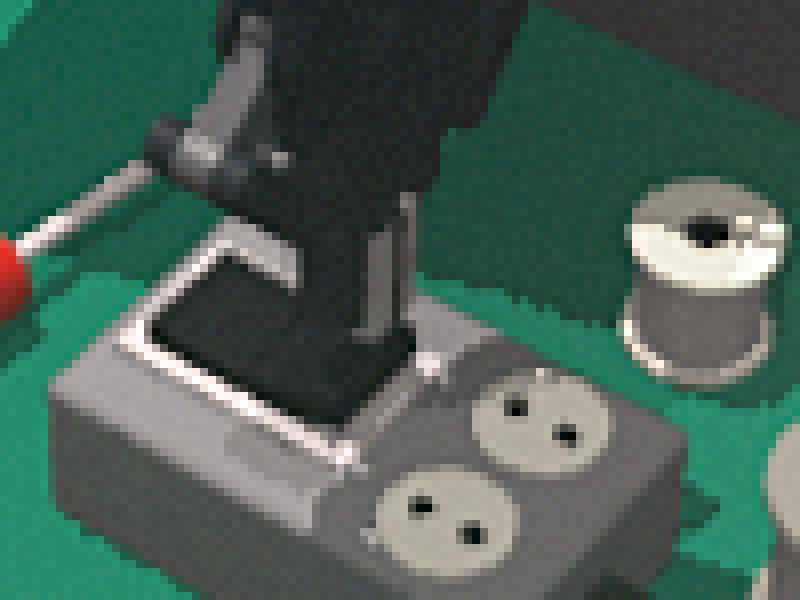

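```bash
python3 - <<'E'
import pickle
from h import *
d=pickle.load(open("im1.pkl","rb")); W=d["wrist"]; S=d["scene"]
def fp(im,X):
    p=im["R"]@np.asarray(X,float)+im["t"]; th=np.arctan2(np.hypot(*p[:2]),p[2]); a=p[:2]/np.hypot(*p[:2])*th
    return (a*im["K"][0,0]+im["K"][:2,2]).round(1)
c=np.array([582.97,-3.96,114.9])
ax=down(5.9).as_matrix()
for x in(-11,0,11):
  for y in(-14,0,14):
    for z in (0,-20): print(x,y,z,fp(W,c+ax@[x,y,z]),proj(S,c+ax@[x,y,z]).round(1))
f=W["frame"]; print(f[270:320:4,300:332:4].mean(2).round().astype(int))
g=S["frame"]; print(g[205:245:3,330:360:2].mean(2).round().astype(int))
E
```

```text
-11 -14 0 [290.8 303.1] [343.5 224.2]
-11 -14 -20 [288.5 323.3] [343.7 215.8]
-11 0 0 [317.7 303.2] [338.8 228.4]
-11 0 -20 [318.1 323.4] [339.  220.1]
-11 14 0 [344.6 303.1] [334.1 232.8]
-11 14 -20 [347.7 323.2] [334.1 224.4]
0 -14 0 [290.3 284.2] [348.5 226.7]
0 -14 -20 [287.8 303. ] [348.8 218.4]
0 0 0 [317.8 284.3] [343.8 231. ]
0 0 -20 [318.2 303.2] [344.1 222.7]
0 14 0 [345.3 284.2] [339.1 235.4]
0 14 -20 [348.6 303. ] [339.3 227.1]
11 -14 0 [289.8 264.3] [353.5 229.3]
11 -14 -20 [287.1 281.5] [353.9 221. ]
11 0 0 [317.9 264.3] [348.9 233.7]
11 0 -20 [318.4 281.6] [349.2 225.3]
11 14 0 [346.1 264.3] [344.2 238.1]
11 14 -20 [349.6 281.5] [344.4 229.8]
[[ 86  86  87  87  88  88  90  89]
 [106 106 108 108 107 107 107 108]
 [104 105 106 106 106 106 107 108]
 [103 104 104 105 104 105 105 105]
 [102 103 103 104 103 102 103 102]
 [100 100 100 101 101 100  99 100]
 [123 121 124  60  58 123 123 123]
 [119 119 122  59  57 120 120 120]
 [118 117 121  58  56 119 118 118]
 [117 116 121  56  55 119 117 117]
 [115 115 120  54  52 117 115 116]
 [114 115 119  51  50 116 115 115]
 [114 113 117 
[... 204 characters left out ...]
3  63]
 [ 61  61  60  49  37  38  35  29  92  93  68  68  64  65  67]
 [ 66  63  67  48  34  36  40  27  93  95  87  65  65  66  67]
 [ 63  66  67  64  50  36  35  31  98  86  76  65  66  63  63]
 [152  60  61  65  60  67  64  93 102  67  65  66  64  67  69]
 [ 52  63  65  68  65  67  68  67  62  64  64  68  61  59  55]
 [ 66  66  66  68  66  65  63  62  68  63  66  60  54  58  54]
 [ 66  66  65  65  67  68  66  68  62  68  61  56  54  57  54]
 [ 86  75  60  64  64  65  67  67  64  62  53  57  57  59  58]
 [165 166 170 152  68  58  68  66  69  57  61  58  53  56  58]
 [208 166 162 164 166 149 130  51  50  57  53  58  57  58  56]
 [ 40  47 126 187 162 142 142 143 143 121  76  80  52  54  57]]
```

Both views put the fingertips about 30 mm higher than the reported TCP (scene tip at row 223 against a predicted 231 to 238; wrist tip at row 292 against 264). That explains the zero force: the tips have not touched anything yet. I'll go down by feel.

servo_tool --plan "0 0 0 0 0 1 1; 0 0 0 0 0 2 1; 0 0 0 0 0 3 1; 0 0 0 0 0 4 1; 0 0 0 0 0 5 1; 0 0 0 0 0 6 1; 0 0 0 0 0 7 1; 0 0 0 0 0 8 1"

```text
time: 7.45
position: [585.5, -3.8, 38.9]
tcp_rot: [3.137, 0.162, -0.0]
ft_force: [-0.4, 0.1, 0.1]
grip_width: 0.2
finger_force: 0.0
```

servo_tool --plan "0 0 0 0 0 1 1; 0 0 0 0 0 2 1; 0 0 0 0 0 3 1; 0 0 0 0 0 4 1; 0 0 0 0 0 5 1; 0 0 0 0 0 6 1; 0 0 0 0 0 6 1; 0 0 0 0 0 6 1"

```text
time: 8.45
position: [586.2, -3.6, 33.3]
tcp_rot: [-3.137, -0.162, -0.002]
ft_force: [1.9, 0.0, 2.3]
grip_width: 0.1
finger_force: 1.6
```

Contact at reported z of about 33, with the rocker edge at 63 mm, confirms the 30 mm offset. The rocker should be fully on at a reported z of about 22.

servo_tool --plan "0 0 0 0 0 1 1; 0 0 0 0 0 2 1; 0 0 0 0 0 3 1; 0 0 0 0 0 4 1; 0 0 0 0 0 5 1; 0 0 0 0 0 6 1; 0 0 0 0 0 7 1; 0 0 0 0 0 8 1"

```text
time: 9.45
position: [585.6, -3.8, 26.0]
tcp_rot: [3.137, 0.163, 0.0]
ft_force: [-4.4, 1.2, 19.9]
grip_width: -0.2
finger_force: 9.7
```

servo_tool --plan "0 0 0 0 0 0.5 1; 0 0 0 0 0 1 1; 0 0 0 0 0 1.5 1; 0 0 0 0 0 2 1; 0 0 0 0 0 2.5 1; 0 0 0 0 0 3 1; 0 0 0 0 0 3 1; 0 0 0 0 0 3 1"

```text
time: 10.45
position: [585.7, -3.8, 25.7]
tcp_rot: [3.137, 0.164, 0.002]
ft_force: [-10.6, 2.6, 36.5]
grip_width: -0.2
finger_force: 18.2
```

Hard stop at a reported z of 26, where the rocker is level at 52 mm, so the tip offset is 26 mm. I'll lift and move to the button.

servo_tool --plan "0 0 0 0 0 -15 1; 0 0 0 0 0 -50 1; 0 0 0 0 0 -90 1; 0 0 0 -12 50 -90 1; 0 0 0 -26 100 -90 1; 0 0 0 -40 155 -90 1; 0 0 0 -54 210 -90 1; 0 0 0 -67.5 259 -90 1"

```text
time: 11.45
position: [543.1, -269.8, 111.0]
tcp_rot: [-3.136, -0.161, 0.005]
ft_force: [-0.3, 0.7, 0.3]
grip_width: -0.3
finger_force: 0.0
```

```bash
python3 - <<'E'
from station import state, viewer, r
import cv2, pickle
from h import *
d={n:viewer.get_image(n) for n in("scene","top","wrist")}; pickle.dump(d,open("im2.pkl","wb"))
s=state(); print(s["time"],s["position"],s["ft_force"])
f=lambda n,x,y,w=140: cv2.resize(d[n]["frame"][y:y+w*3//4,x:x+w],(400,300),interpolation=3)
cv2.imwrite("pics/m4.png",np.vstack([np.hstack([f("scene",290,205,104),f("scene",150,230)]),np.hstack([cv2.resize(d["wrist"]["frame"],(400,300)),f("wrist",220,160,200)])]))
E
```

```text
11.6 [ 542.72920713 -270.26338856  110.65720843] [-0.45973072  1.39785879  0.17082054]
```

View pics/m4.png

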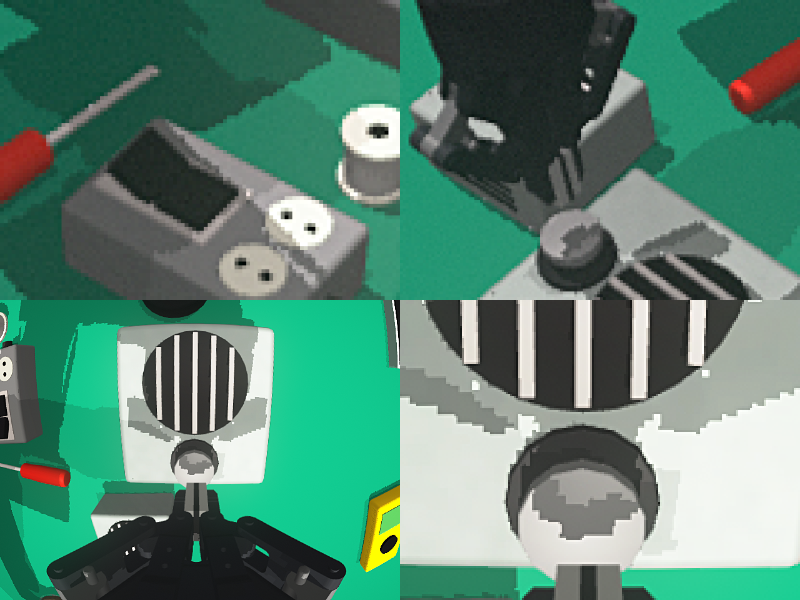

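The rocker's socket end is down and level, and the sockets at scene (368,263) and (355,275) haven't moved. The button head is centred near wrist pixel (312,267).

```bash
python3 - <<'E'
import pickle
from h import *
d=pickle.load(open("im2.pkl","rb"))
for u,v in((312.5,267.5),(281,267),(343.5,267)): print(fcast(d["wrist"],u,v,104))
print(proj(d["scene"],[544.7,-268.8,106]), cast(d["scene"],150+575*.35-140,230+232*.35,106))
E
```

```text
[ 548.2427211  -269.22341905  104.        ]
[ 546.87550494 -253.02441623  104.        ]
[ 550.06214404 -285.10207824  104.        ]
[210.03416571 309.72196876] [ 548.35306695 -269.25130806  106.        ]
```

servo_tool --plan "0 0 0 3 -1 12 1; 0 0 0 3 -1 24 1; 0 0 0 3 -1 29 1; 0 0 0 3 -1 32 1; 0 0 0 3 -1 35 1; 0 0 0 3 -1 37 1; 0 0 0 3 -1 39 1; 0 0 0 3 -1 40 1"

```text
time: 12.6
position: [548.2, -267.0, 72.2]
tcp_rot: [3.137, 0.162, 0.001]
ft_force: [0.4, 1.7, 4.0]
grip_width: -0.3
finger_force: 1.9
```

servo_tool --plan "0 0 0 0 0 0.5 1; 0 0 0 0 0 1 1; 0 0 0 0 0 1.5 1; 0 0 0 0 0 2 1; 0 0 0 0 0 2.5 1; 0 0 0 0 0 3 1; 0 0 0 0 0 3 1; 0 0 0 0 0 3 1"

```text
time: 13.6
position: [548.4, -267.2, 71.4]
tcp_rot: [3.136, 0.163, 0.002]
ft_force: [-5.5, 6.3, 20.8]
grip_width: 0.5
finger_force: 10.3
```

Hard stop at a reported z of 71.4, so the button is home. Next is the start key.

servo_tool --plan "0 0 0 0 0 -15 1; 0 0 0 0 0 -41 1; 0 0 0 -1 -40 -41 1; 0 0 0 -1 -90 -41 1; 0 0 0 -1 -140 -41 1; 0 0 0 -2 -190 -41 1; 0 0 0 -2 -240 -41 1; 0 0 0 -2 -290 -41 1"

```text
time: 14.6
position: [516.0, 22.6, 110.3]
tcp_rot: [3.137, 0.162, 0.001]
ft_force: [0.7, -0.2, -0.2]
grip_width: -0.2
finger_force: 0.0
```

servo_tool --plan "0 0 0 0 -50 0 1; 0 0 0 -1 -100 0 1; 0 0 0 -1 -150 0 1; 0 0 0 -1 -200 0 1; 0 0 0 -1 -240 5 1; 0 0 0 -1 -267 15 1; 0 0 0 -1 -267 20 1; 0 0 0 -1 -267 20 1"

```text
time: 15.6
position: [487.3, 285.6, 89.1]
tcp_rot: [3.136, 0.161, -0.002]
ft_force: [-0.1, 0.8, -0.2]
grip_width: -0.3
finger_force: 0.0
```

```bash
python3 - <<'E'
from station import state, viewer, r
import cv2, pickle
from h import *
d={n:viewer.get_image(n) for n in("scene","wrist")}; pickle.dump(d,open("im3.pkl","wb"))
s=state(); print(s["time"],s["position"],s["ft_force"])
f=lambda n,x,y,w=140: cv2.resize(d[n]["frame"][y:y+w*3//4,x:x+w],(400,300),interpolation=3)
cv2.imwrite("pics/m5.png",np.vstack([np.hstack([f("scene",340,130,104),f("scene",170,280,104)]),np.hstack([cv2.resize(d["wrist"]["frame"],(400,300)),f("wrist",220,180,200)])]))
E
```

```text
15.7 [487.81371299 285.69506831  89.99204006] [ 0.37666617 -0.50092791 -0.24066524]
```

View pics/m5.png

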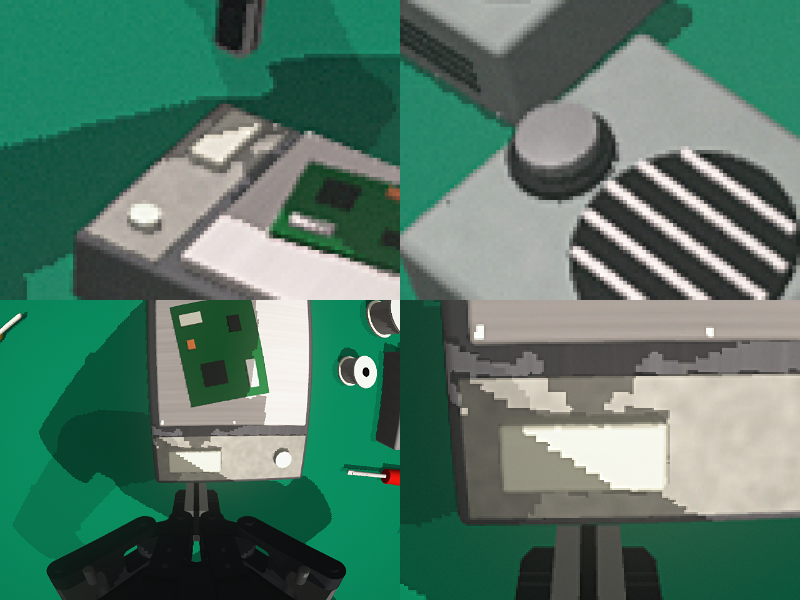

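The button is down against its collar, and the start key is centred at wrist pixel (312,259), well away from the stop key.

```bash
python3 - <<'E'
import pickle
from h import *
d=pickle.load(open("im3.pkl","rb"))
print(fcast(d["wrist"],312.5,259,55), cast(d["scene"],340+225*.26,130+143*.26,55))
E
```

```text
[487.04749992 287.76088054  55.        ] [492.33829128 278.39780411  55.        ]
```

servo_tool --plan "0 0 0 0 -2 25 1; 0 0 0 0 -2 50 1; 0 0 0 0 -2 58 1; 0 0 0 0 -2 61 1; 0 0 0 0 -2 63 1; 0 0 0 0 -2 65 1; 0 0 0 0 -2 67 1; 0 0 0 0 -2 68 1"

```text
time: 16.7
position: [488.0, 288.8, 23.9]
tcp_rot: [-3.137, -0.163, -0.002]
ft_force: [-6.1, -4.9, 24.2]
grip_width: -0.1
finger_force: 12.3
```

servo_tool --plan "0 0 0 0 0 0.5 1; 0 0 0 0 0 1 1; 0 0 0 0 0 1.5 1; 0 0 0 0 0 2 1; 0 0 0 0 0 2 1; 0 0 0 0 0 2 1; 0 0 0 0 0 2 1; 0 0 0 0 0 2 1"

```text
time: 17.7
position: [488.1, 288.9, 23.8]
tcp_rot: [-3.137, -0.164, -0.004]
ft_force: [-9.2, -6.3, 35.1]
grip_width: -0.0
finger_force: 17.3
```

The key is at its hard stop at 23.9, which is 50 mm real height. I'll release it.

servo_tool --plan "0 0 0 0 0 -5 1; 0 0 0 0 0 -15 1; 0 0 0 0 0 -40 1; 0 0 0 0 0 -80 1; 0 0 0 0 0 -120 1; 0 0 0 0 0 -150 1; 0 0 0 0 0 -150 1; 0 0 0 0 0 -150 1"

```text
time: 18.7
position: [487.0, 288.7, 169.6]
tcp_rot: [-3.137, -0.162, 0.001]
ft_force: [0.2, 0.4, 0.4]
grip_width: -0.0
finger_force: 0.0
```

```bash
python3 - <<'E'
from station import state, viewer, r
import cv2
from h import *
S=viewer.get_image("scene")["frame"]; s=state(); print(s["time"],s["position"],s["ft_force"])
f=lambda x,y,w=104: cv2.resize(S[y:y+w*3//4,x:x+w],(400,300),interpolation=3)
cv2.imwrite("pics/m6.png",np.vstack([np.hstack([f(340,130),f(170,280)]),np.hstack([f(296,225),cv2.resize(S,(400,300))])]))
E
```

```text
18.75 [486.88947754 288.4468884  169.09470752] [-0.22092022  0.53055531 -0.20800873]
```

View pics/m6.png

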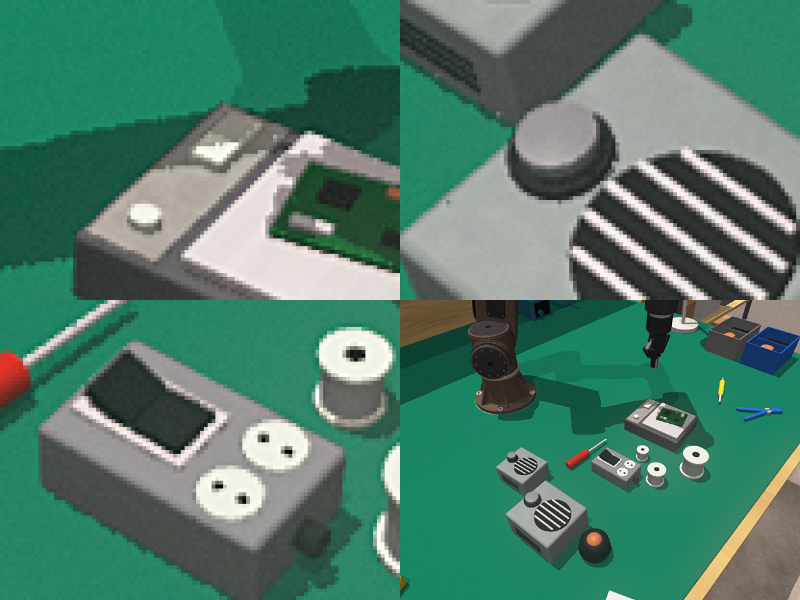

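The rocker is over (socket end level, far end raised at crop (120,360)), the button is home, the keys are up and the box hasn't moved. I'm handing in.

```bash
python3 -c "
from station import r
print(r.hand_in())"
```

```text
the job is handed in; nothing more can be done
None
```

I handed the job in at about 19 s: rocker pressed fully on, extractor button pushed home, then the start key pressed to its stop and released, in that order; the stop key was not touched and the mains box did not visibly move.

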